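Refit the push knob of a mug warmer on a dormitory desk

ROBOT

A 6-joint arm with a two-finger parallel gripper is mounted at the origin on the work surface. World frame = base frame: x ahead of the robot, y to its left, z up, the work surface at z = 0. Lengths are in m, angles in rad, forces in N, time in s.
With the tool pointing down it reaches from about 0.275 to 0.825 m from the base axis. Payload 4.9 kg.
Tool frame: the origin (TCP) lies midway between the tips of the shut fingers; the grasp point (between the pads) lies 19 mm behind it; z points along the fingers, y is the line along which they close (so a half turn about z gives the same grasp; the last joint's range is limited). The gripper opens to 85 mm and grips with 20 to 120 N. Pads are 22 mm wide; open, the fingers measure 114 mm over their backs; the gripper's body (76 mm by 85 mm) begins 54 mm behind the grasp point. The pads swing forward as they close: fully open they stand 13 mm farther back than shut.
Start: joints at [-1.332, 0.326, -0.193, 1.052, 0, 1.437], TCP at [0.2, -0.512, 0.2] pointing down, gripper open.
Joint ranges: [-2.65, 2.65], [-0.97, 1.79], [-1.3, 1.35], [-1.93, 2.1], [-1.47, 1.37], [-3.14, 3.14]. Speed limits (rad/s): [2.57, 2.57, 3.14, 3.14, 3.14, 3.14].

INTERFACE

Orientations are given as a unit quaternion [w, x, y, z].
In Python, from station import readout, snapshot, order gives the robot as it stands.
- The arm moves only by the shell command python3 -m jog 'ROWS' [FORCE]. ROWS is JSON, a list that holds one entry, the list of rows, each a list of 7 numbers: the finger opening in mm, from 0 to 85.4, then the shift along the tool's x, y, z in mm, then the turn, a rotation vector about the tool's x, y, z in rad. In form: [[[hand, x, y, z, rx, ry, rz], ...]]. A call has exactly 10 rows; each row shifts and turns the commanded pose from where the row before left it, along the tool's axes as they then stand; what a row does not reach is not made up. A row lasts 1/12 s, in which the tool goes at most 41.7 mm and 7.16 degrees, less where a joint would pass 70% of its speed; a pose out of reach is approached as far as the arm can. A call is refused whole if a number of a shift passes 41.7 or a number of a turn 0.125, either way. A call with a gripper value outside its range is refused whole. The fingers move at their own pace and stop on an object; FORCE is the grip in N (left out, the last holds). Time passes only in rows, so rows that do not move let the fingers close, or fill a call up. It gives the time, the measured TCP pose, the force, the opening and the grip force at its end, in the units of the state.
- readout.read_state(): the state, without advancing time (a new reading comes with each control period).
- snapshot(name): name is "scene" or "top"; returns a dict with "img" (480x640x3 uint8, red, green, blue), "fx", "fy", "cx", "cy" (pixels), "k1" (the pictures are not rectified: a ray, as slopes to the right and down, at radius r is drawn at 1 + k1 r^2 times it, then the intrinsics apply), "view" (4x4, takes a point from world to camera coordinates). Camera axes: x right, y up, looking along -z (the intrinsics and any distortion apply to the point x, -y, -z); pixel columns grow to the right and rows downward; lengths in m; the calibration is good to about 2 mm. A picture is of the moment at which its call begins. There is no depth.
- order.close_job(): hands the job in; it is judged then, once.
The state is a dict: "time": time; "q": joint angles; "qd": joint speeds; "tau": joint torques, N m; "tcp_pos": TCP position; "ee_rot": TCP orientation; "wrist_force": force on the tool from outside, world axes, zero at the start; "ft_torque": the same for the moment, N m; "gripper_width": finger opening in m; "grasp_force": force on a finger pad.
Only numpy, scipy, OpenCV 4.12 (cv2) and the standard library are available. Lean on these libraries where they do the work, as an engineer would, in place of code of your own. Each camera call takes 0.05 s, during which the arm holds its last target. There are 200 camera calls.

TASK

Push the mug warmer square and flush into the corner of the two wooden ledges on the desk. Then pick up its loose control knob, turn it so that the flat in its socket matches the flat of the warmer's D-shaped stem, and push it fully home. Do not let go: finish while still holding the knob pressed down with the sprung stem at the bottom of its travel and the warmer still snug in its corner, and leave the other things on the desk where they are.

Things in the scene. Friction and masses are not known exactly. Their poses are not given: they have to be found in the camera images.
- corner: Two fixed wooden ledges at right angles on the desk, 32 mm high, 18 mm thick; turned up to 9 degrees. Origin: the inner corner, at desk height, z up. The far ledge's inner face is the plane x = 0 of this frame, from the corner 260 mm towards -y; the left ledge's inner face is the plane y = 0, from the corner 150 mm towards -x. The warmer belongs in x < 0, y < 0.
- warmer: Loose white mug warmer: box 110 mm (x) by 170 mm (y) by 40 mm high, 0.5 to 0.9 kg; slides when pushed. Origin: centre of its underside, z up. On top: a dark plate (radius 45 mm, 3 mm high) at y = +33 mm, the stem at x = 0, y = -55 mm. In place its axes are parallel to the corner's, +x side on the far ledge, +y side on the left one. Starts 30 to 85 mm off both, turned up to 11 degrees.
- warmer_far_left (a point): The warmer's lower box corner at its +x, +y, at desk height; goes to the inner corner of the ledges.
- warmer_far_right (a point): The warmer's lower box corner at its +x, -y, at desk height; goes to the far ledge.
- warmer_near_left (a point): The warmer's lower box corner at its -x, +y, at desk height; goes to the left ledge.
- stem: Steel D-shaped stem standing up from the warmer's top: 14 mm in diameter, 22 mm tall when not pressed, one flat 3.6 mm from its axis. Origin: on the axis, level with the warmer's top (40 mm above the desk) when not pressed, moves down with the stem; z up; the flat faces +x. Turns stiffly (0.04 N m) in the warmer and starts at any angle within 32 degrees of the warmer's x.
- stem_top (a point): Centre of the stem's top end, 22 mm above the stem's origin. The top 2 mm are chamfered by about 1 mm.
- stem_press (a joint): How far the stem is pushed down, m: 0 at rest, 0.005 at the bottom stop. The spring needs about 3 N to start and 9 N at the stop, and pushes it back up when released.
- knob: Loose black control knob, 60 g, standing on the desk. Round skirt 48 mm across, 18 mm high; on it a grip bar 44 mm long (x) by 14 mm wide (y), from 18 to 42 mm height. Origin: on the axis, at the underside; z up. Socket from below: D-shaped, 15.6 mm across, 14 mm deep, flat 4.4 mm from the axis on the +x side. Fully home its underside is 8 mm above the stem's origin.
- knob_pointer (a point): Tip of the knob's pointer nose, 32 mm from its axis along +x, 18 mm above its underside; a white line on the bar's top also points to it. The knob goes on only with the pointer on the side of the stem's flat, within about 8 degrees.
- mug: Bystander: white mug, 76 mm across, 88 mm high; origin at the centre of its underside.
- pill_jar: Bystander: small white jar, 44 mm across, 60 mm high; origin under its centre.
- jar_lid: Bystander: plain round black jar lid, 48 mm across, 13 mm high, without a grip bar; origin under its centre.
- charger: Bystander: white charger block, 45 by 45 by 28 mm; origin under its centre.
- water_bottle: Bystander: clear bottle with red cap, 64 mm across, 200 mm high; origin under its centre.
Things that resemble listed ones, but are neither listed nor needed, are in the scene too. What is shaped like the warmer but purple is not meant.

How it is judged:
On the way, in this order (a step that is already met when the one before it is completed fails the run):
1. the warmer stands square and flush in the corner of the ledges (x of each of warmer_far_left, warmer_far_right in the frame of corner above -0.0035 m and y of each of warmer_far_left, warmer_near_left in the frame of corner above -0.0035 m and angle between warmer's own z axis and vertical below 0.05 rad and height (world z) of warmer below 0.006 m), for 0.2 s.
2. the knob is fully home on the stem, flat to flat (z of knob in the frame of stem below 0.0105 m and horizontal distance between knob and stem below 0.004 m and angle between the x axis of knob and the x axis of stem, either way round below 0.26 rad and x of knob_pointer in the frame of stem above 0.02 m and angle between knob's own z axis and vertical below 0.15 rad), for 0.1 s.
At the end, for the whole second after the job is handed in: Warmer flat on the desk with its far and left sides within 3.5 mm of the ledges at both ends; knob on the stem within 2.5 mm of fully home, upright, pointer on the side of the flat; the fingers press on it (over 2 N) and keep the stem down over 3.5 of its 5 mm; warmer and knob at rest (all of step 1 and all of step 2 and value of joint stem_press above 0.0035 m and contact force between the fingers and knob above 2 N and linear speed of each of warmer, knob below 0.02 m/s); the arm keeps its last pose, push and grip.
It fails at once if the warmer is tipped (angle between warmer's own z axis and vertical above 0.2 rad).
It fails at once if another thing on the desk is moved by more than 3 cm or knocked over (distance of any of mug, pill_jar, jar_lid, charger, water_bottle from where it was at the start of the episode above 0.03 m or angle between any of mug, pill_jar, jar_lid, charger, water_bottle's own z axis and vertical above 0.4 rad).
It also fails if it takes over 56 s, if anything falls off the work surface, if the arm or the gripper's body presses on something with over 40 N, if the wrist force passes 120 N, or if a joint passes its speed limit or range.

## Working session

There is one attempt and no reset: what is moved stays moved. The work goes in short steps, Python scripts to look and compute and a shell command to move; the robot and the scene stay as the last step left them, time stands still between calls to the robot, and variables do not carry over. Pictures are saved under pics/ and viewed, at most 10 in all, crops included, and the job is handed in when it is done.

```bash
mkdir -p pics; ls; cat > h.py <<'E'
import numpy as np, cv2
from station import readout, snapshot, order
def snap(name,fn=None):
    s=snapshot(name)
    if fn: cv2.imwrite('pics/'+fn,s['img'][:,:,::-1]); np.save('pics/'+fn+'.npy',{k:v for k,v in s.items()},allow_pickle=True)
    return s
def load(fn): return np.load('pics/'+fn+'.npy',allow_pickle=True).item()
def pix2w(s,u,v,z):
    x=(u-s['cx'])/s['fx'];y=(v-s['cy'])/s['fy'];rd=np.hypot(x,y);r=rd
    for _ in range(30): r=rd/(1+s['k1']*r*r)
    k=r/rd if rd>0 else 1
    V=np.array(s['view']);d=V[:3,:3].T@np.array([x*k,-y*k,-1]);c=-V[:3,:3].T@V[:3,3]
    return c+d*(z-c[2])/d[2]
def w2pix(s,p):
    V=np.array(s['view']);q=V[:3,:3]@np.array(p)+V[:3,3];x=q[0]/-q[2];y=-q[1]/-q[2];f=1+s['k1']*(x*x+y*y)
    return np.array([s['fx']*x*f+s['cx'],s['fy']*y*f+s['cy']])
def crop(s,fn,u0,v0,w,h,k): cv2.imwrite('pics/'+fn,cv2.resize(s['img'][v0:v0+h,u0:u0+w,::-1],None,fx=k,fy=k,interpolation=cv2.INTER_CUBIC))
E
python3 - <<'E'
from h import *
for n in('scene','top'):
    s=snap(n,n+'0.png');V=s['view'];print(n,s['fx'],s['k1'],-V[:3,:3].T@V[:3,3])
print(readout.read_state())
E
```

```text
pics
scene 539.0227873026816 -0.08952746712444541 [ 0.93896012 -0.654575    0.82870375]
top 508.11609307987385 0.012943479250454967 [0.19710499 0.02614448 1.33861298]
{'time': 0.1, 'q': array([-1.33222294e+00,  3.26881075e-01, -1.93484046e-01,  1.05201592e+00,
        1.52882153e-05,  1.43658867e+00]), 'qd': array([ 0.00082359, -0.00187868,  0.00503854, -0.00165553,  0.00101138,
        0.00081246]), 'tau': array([ 1.47805326e-04, -4.44241118e+01,  2.63038141e+01,  7.93675863e-03,
       -1.83282987e-04, -8.14835772e-06]), 'tcp_pos': array([ 0.20018792, -0.51165542,  0.19967397]), 'ee_rot': array([-7.91677935e-04,  9.82679212e-01,  1.85313082e-01, -3.36950377e-05]), 'wrist_force': array([ 0.23294996, -0.13720603, -0.69245572]), 'ft_torque': array([ 0.00962681, -0.00917892,  0.08064515]), 'grasp_force': 0.0, 'gripper_width': 0.0853801036596505}
```

View pics/top0.png

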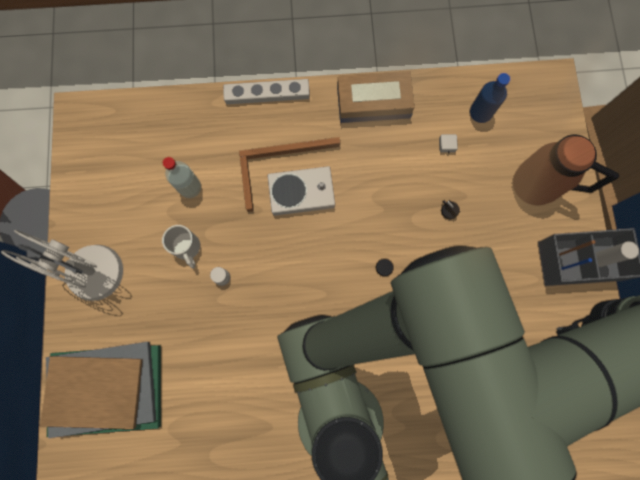

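View pics/scene0.png

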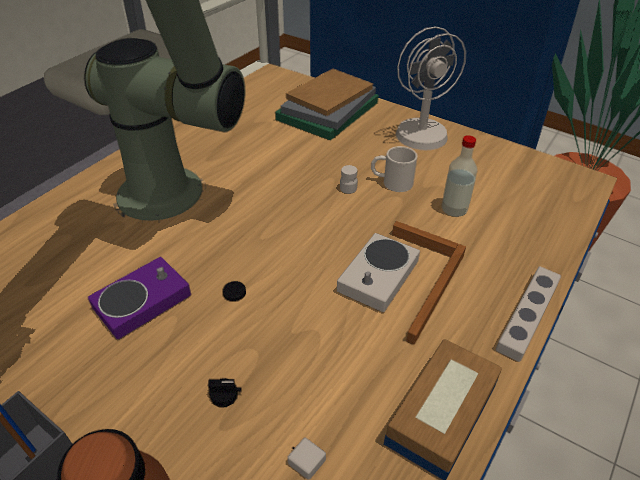

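Top view (up = +x, left = +y): ledge corner at (243,155), white warmer at (301,191), stem (321,186). Things that could be taken for the knob: the black item with grip bar at top (450,210)/scene (224,391), the plain lid at top (385,267)/scene (234,291). Things that could be taken for the warmer: white at scene (380,270), purple decoy at scene (140,297). I choose the barred black piece and the white warmer, and check close up.

```bash
python3 - <<'E'
from h import *
a=load('top0.png')['img'];b=load('scene0.png')['img']
def c(i,u,v,w,h,W,H): return cv2.resize(i[v:v+h,u:u+w,::-1],(W,H),interpolation=cv2.INTER_CUBIC)
A=c(a,230,130,120,90,800,600)
cv2.imwrite('pics/warm.png',A)
B=np.hstack([c(a,425,185,50,50,400,400),c(b,199,361,50,50,400,400)]);cv2.imwrite('pics/knob.png',B)
E
```

```text
(no output)
```

View pics/warm.png

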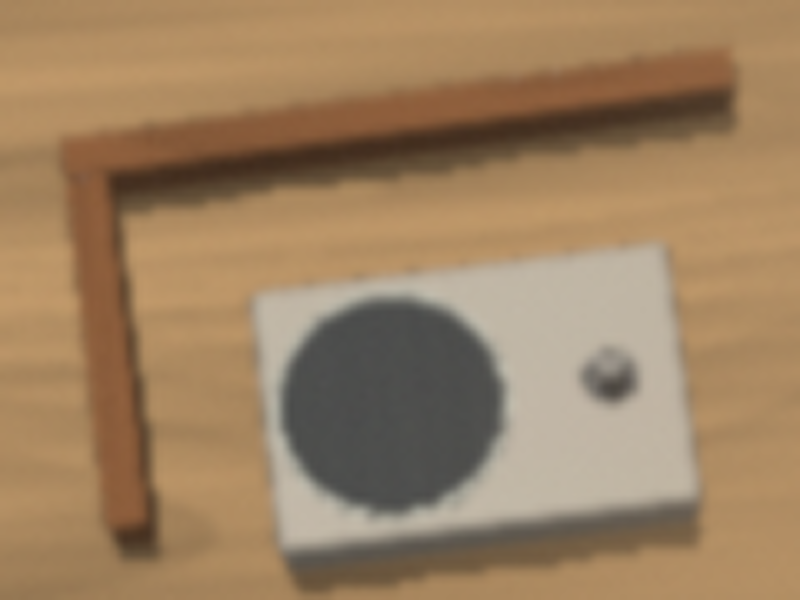

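View pics/knob.png

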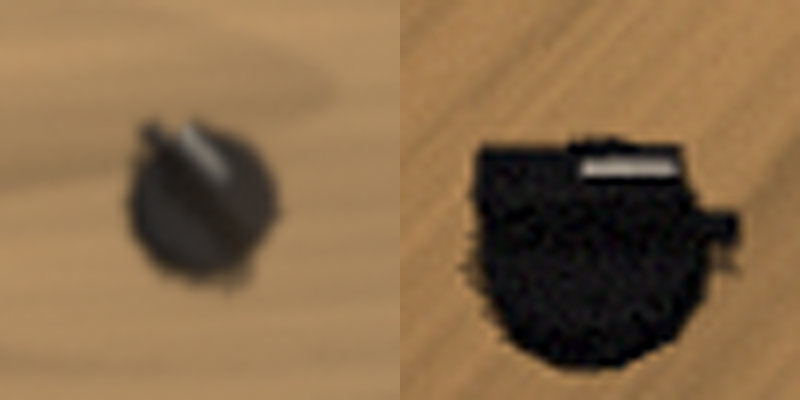

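The barred piece is the knob: pointer nose at top pixel (443.5,201), white line from (448.5,201) to (453,207.5). The white warmer's top corners and the ledge edges are clear in the crop, with the stem at crop (610,375).

```bash
python3 - <<'E'
from h import *
s=load('top0.png');np.set_printoptions(precision=4,suppress=True)
W=lambda u,v,z:pix2w(s,230+(u+.5)/6.6667-.5,130+(v+.5)/6.6667-.5,z)
K=lambda u,v,z:pix2w(s,425+(u+.5)/8-.5,185+(v+.5)/8-.5,z)
ang=lambda a,b:np.degrees(np.arctan2((b-a)[1],(b-a)[0]))
C,F,L=W(108,178,.032),W(732,92,.032),W(148,525,.032)
print('corner',C,F,L,'x-axis deg',ang(L,C),ang(F,C)-90)
P=[W(255,293,.04),W(665,243,.04),W(697,503,.04),W(285,550,.04)]
for p in P: print(p)
print(np.mean(P,0),'xax',ang(P[3],P[0]),ang(P[2],P[1]),ang(P[1],P[0])-90,ang(P[2],P[3])-90)
print('stem',W(610,372,.062))
a,b=K(187,127,.042),K(222,180,.042);n=K(148,130,.018);c=K(205,203,.018)
print('line',a,b,ang(b,a),'nose',n,'c',c,ang(c,n))
s2=load('scene0.png');K2=lambda u,v,z:pix2w(s2,199+(u-400+.5)/8-.5,361+(v+.5)/8-.5,z)
a,b=K2(680,166,.042),K2(582,168,.042);n=K2(735,218,.018)
# skirt bottom ellipse left/right at z~0.009
print('scene line',a,b,ang(b,a),'nose',n, 'skirt',K2(472,265,.018),K2(710,265,.018),K2(592,370,.0))
# bar top corners
print([K2(*q,.042) for q in((478,150),(680,147),(478,187),(690,186))])
E
```

```text
corner [0.7034 0.2028 0.032 ] [ 0.7223 -0.0537  0.032 ] [0.5562 0.1927 0.032 ] x-axis deg 3.949892100818845 4.222551563260723
[0.6472 0.1447 0.04  ]
[ 0.6566 -0.0213  0.04  ]
[ 0.5475 -0.026   0.04  ]
[0.5399 0.138  0.04  ]
[0.5978 0.0588 0.04  ] xax 3.5757793891230816 2.491006249137158 3.2184489566640337 2.657362142279794
stem [0.5971 0.005  0.062 ]
line [ 0.5381 -0.3265  0.042 ] [ 0.5193 -0.3358  0.042 ] 26.259641647887598 nose [ 0.5443 -0.3199  0.018 ] c [ 0.5177 -0.3358  0.018 ] 31.037581999122903
scene line [ 0.5379 -0.3247  0.042 ] [ 0.5213 -0.337   0.042 ] 36.554319570170314 nose [ 0.5439 -0.3177  0.018 ] skirt [ 0.5055 -0.3589  0.018 ] [ 0.5471 -0.3296  0.018 ] [ 0.5345 -0.3565  0.    ]
[array([ 0.5003, -0.3465,  0.042 ]), array([ 0.5349, -0.3212,  0.042 ]), array([ 0.5066, -0.3531,  0.042 ]), array([ 0.5429, -0.3272,  0.042 ])]
```

```bash
cat >> h.py <<'E'
def go(x,y,z,yaw):
    """print shift (mm) in tool axes as they now stand and rz turn; yaw=world deg of tool x"""
    from scipy.spatial.transform import Rotation as R
    st=readout.read_state();q=st['ee_rot'];r=R.from_quat([*q[1:],q[0]]);M=r.as_matrix()
    y0=np.degrees(np.arctan2(M[1,0],M[0,0]));d=np.array([x,y,z])-st['tcp_pos']
    t=np.radians(yaw);Mt=np.array([[np.cos(t),np.sin(t),0],[np.sin(t),-np.cos(t),0],[0,0,-1]])
    print('now',np.round(st['tcp_pos'],4),'yaw',round(y0,2),'tilt',np.round(M[:2,2],3),'F',np.round(st['wrist_force'],1),'t',round(st['time'],2),'w',round(st['gripper_width'],4))
    print('tool shift now',np.round(M.T@d*1e3,1),'| after turn',np.round(Mt.T@d*1e3,1),'| rz',round(-np.radians((yaw-y0+180)%360-180),4))
E
python3 -m jog '[[[60,0,0,0,0,0,0.1],[60,0,0,0,0,0,0.1],[60,0,0,0,0,0,0.1],[60,20,-34,0,0,0,0],[60,20,-34,0,0,0,0],[60,20,-34,0,0,0,0],[60,20,-34,0,0,0,0],[60,20,-34,0,0,0,0],[60,20,-34,0,0,0,0],[60,20,-34,0,0,0,0]]]' 40
python3 -c "
from h import *
go(.5,.054,.2,4.1);go(.5,.054,.012,4.1)"
```

```text
time: 0.93
tcp_pos: [0.3228, -0.2627, 0.2002]
ee_rot: [-0.0, 0.999, 0.036, -0.0]
wrist_force: [0.8, 0.1, -0.4]
gripper_width: 0.0601
grasp_force: 0.0
now [ 0.3228 -0.2627  0.2002] yaw 4.13 tilt [-0.  0.] F [ 0.8  0.1 -0.4] t 0.93 w 0.0601
tool shift now [ 1.995e+02 -3.031e+02  3.000e-01] | after turn [ 1.994e+02 -3.032e+02  2.000e-01] | rz 0.0006
now [ 0.3228 -0.2627  0.2002] yaw 4.13 tilt [-0.  0.] F [ 0.8  0.1 -0.4] t 0.93 w 0.0601
tool shift now [ 199.6 -303.   188.3] | after turn [ 199.4 -303.2  188.2] | rz 0.0006
```

```bash
python3 -m jog '[[[60,20,-30,5,0,0,0],[60,20,-30,5,0,0,0],[60,20,-30,5,0,0,0],[60,20,-30,5,0,0,0],[60,20,-30,5,0,0,0],[60,20,-30,5,0,0,0],[60,20,-30,5,0,0,0],[60,20,-30,5,0,0,0],[60,20,-30,5,0,0,0],[60,20,-30,5,0,0,0]]]'
python3 -m jog '[[[60,0,0,20,0,0,0],[60,0,0,20,0,0,0],[60,0,0,20,0,0,0],[60,0,0,20,0,0,0],[60,0,0,20,0,0,0],[60,0,0,15,0,0,0],[60,0,0,15,0,0,0],[60,0,0,8,0,0,0],[60,0,0,0,0,0,0],[60,0,0,0,0,0,0]]]'
python3 -c "
from h import *
s=snap('scene','s1.png');crop(s,'s1c.png',300,190,200,150,4)
go(.5,.054,.012,4.1);go(.58,.0597,.012,4.1)"
```

```text
time: 1.77
tcp_pos: [0.5006, 0.0509, 0.1499]
ee_rot: [0.0, 0.999, 0.037, -0.0]
wrist_force: [0.9, -0.8, 1.1]
gripper_width: 0.0599
grasp_force: 0.0
time: 2.6
tcp_pos: [0.4999, 0.0491, 0.0122]
ee_rot: [-0.0, 0.999, 0.036, -0.001]
wrist_force: [0.3, 0.5, 0.3]
gripper_width: 0.0599
grasp_force: 0.0
now [0.5007 0.0491 0.0128] yaw 4.17 tilt [0. 0.] F [0.2 0.4 0. ] t 2.65 w 0.0602
tool shift now [-0.3 -5.   0.8] | after turn [-0.3 -5.   0.8] | rz 0.0012
now [0.5007 0.0491 0.0128] yaw 4.17 tilt [0. 0.] F [0.2 0.4 0. ] t 2.65 w 0.0602
tool shift now [79.9 -4.8  0.9] | after turn [79.9 -4.9  0.8] | rz 0.0012
```

View pics/s1c.png

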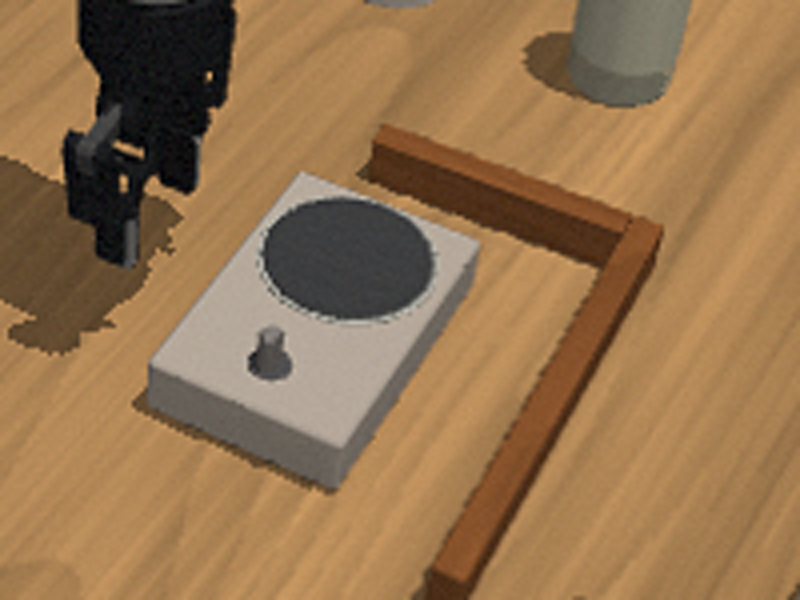

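The image shows the fingers standing free behind the warmer's near side (crop (130,250)), with the path to the far ledge clear. Now I push.

```bash
python3 -m jog '[[[60,10,-5,1,0,0,0],[60,10,0,0,0,0,0],[60,8,0,0,0,0,0],[60,8,0,0,0,0,0],[60,8,0,0,0,0,0],[60,8,0,0,0,0,0],[60,8,0,0,0,0,0],[60,8,0,0,0,0,0],[60,7,0,0,0,0,0],[60,6,0,0,0,0,0]]]'
python3 -m jog '[[[60,2,0,0,0,0,0],[60,2,0,0,0,0,0],[60,2,0,0,0,0,0],[60,2,0,0,0,0,0],[60,1,0,0,0,0,0],[60,1,0,0,0,0,0],[60,1,0,0,0,0,0],[60,0,0,0,0,0,0],[60,0,0,0,0,0,0],[60,0,0,0,0,0,0]]]'
python3 -c "
from h import *
go(.5,.054,.012,4.1)
s=snap('top','t1.png');crop(s,'t1c.png',230,130,120,90,6)"
```

```text
time: 3.48
tcp_pos: [0.5816, 0.06, 0.0113]
ee_rot: [0.0, 0.999, 0.036, 0.0]
wrist_force: [0.1, 0.0, 0.5]
gripper_width: 0.0601
grasp_force: 0.0
time: 4.32
tcp_pos: [0.5916, 0.0607, 0.0114]
ee_rot: [-0.0, 0.999, 0.036, -0.0]
wrist_force: [0.3, -0.8, -0.5]
gripper_width: 0.0596
grasp_force: 0.0
now [0.5916 0.0607 0.0114] yaw 4.17 tilt [-0. -0.] F [ 0.3 -0.8 -0.5] t 4.32 w 0.0596
tool shift now [-91.9   0.1  -0.6] | after turn [-91.9   0.2  -0.6] | rz 0.0012
```

```bash
python3 -m jog '[[[60,1,0,0,0,0,0],[60,1,0,0,0,0,0],[60,1,0,0,0,0,0],[60,1,0,0,0,0,0],[60,1,0,0,0,0,0],[60,1,0,0,0,0,0],[60,0,0,0,0,0,0],[60,0,0,0,0,0,0],[60,0,0,0,0,0,0],[60,0,0,0,0,0,0]]]'
python3 -c "
from h import *
go(.5,.054,.012,4.1)
s=snap('top','t2.png');crop(s,'t2c.png',230,130,120,90,6)"
```

```text
time: 5.2
tcp_pos: [0.5976, 0.0612, 0.0114]
ee_rot: [-0.0, 0.999, 0.036, -0.0]
wrist_force: [-0.5, -0.5, -0.6]
gripper_width: 0.0601
grasp_force: 0.0
now [0.5976 0.0612 0.0114] yaw 4.17 tilt [-0.  0.] F [-0.5 -0.5 -0.6] t 5.2 w 0.0601
tool shift now [-97.9   0.1  -0.6] | after turn [-97.9   0.2  -0.6] | rz 0.0012
```

View pics/t2c.png

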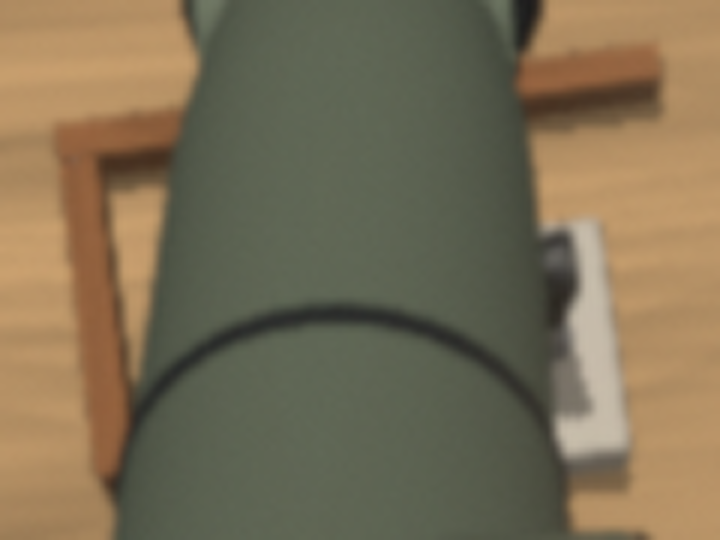

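The top view shows the warmer has not moved, with its far right corner still at full pixel (330,167). A finger appears above it at crop (560,270), so I check from the side.

```bash
python3 -c "
from h import *
s=snap('scene','s2.png');crop(s,'s2c.png',280,150,200,150,4)
for p in ((.6,.06,.011),(.6,.02,.011),(.6,.02,.04)): print(w2pix(s,p),(w2pix(s,p)-[280,150])*4)
print(w2pix(s,(.5007,.0491,.0128)))"
```

```text
[379.00293417 273.48205155] [396.01173669 493.92820621]
[369.24055776 285.08825542] [356.96223105 540.35302168]
[370.19443935 275.35664978] [360.77775739 501.42659912]
[336.61989013 256.92853872]
```

View pics/s2c.png

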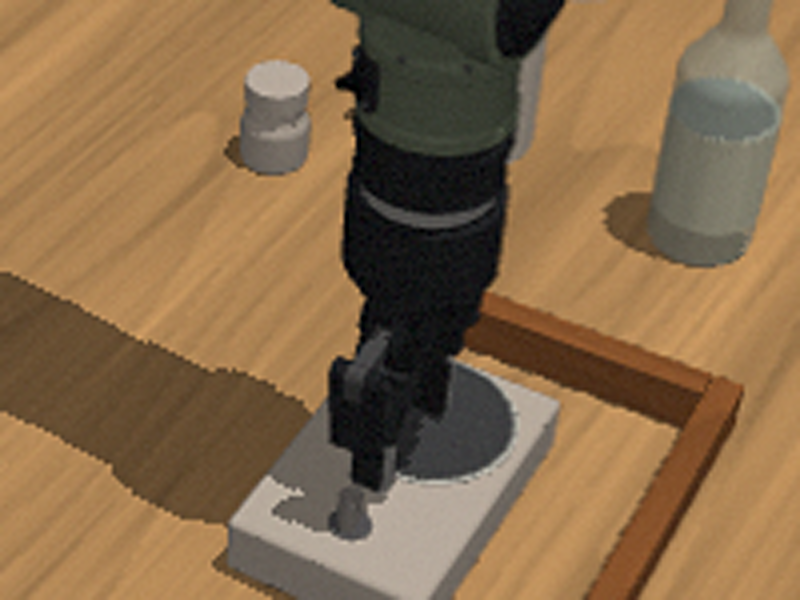

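The scene view shows the fingers hovering over the warmer: the right tip at crop (372,488) is about 45 mm high, although the TCP reads 11 mm. I back off and find the true tip height.

```bash
python3 -m jog '[[[60,0,0,-5,0,0,0],[60,-15,0,0,0,0,0],[60,-15,0,0,0,0,0],[60,-15,0,0,0,0,0],[60,-15,0,0,0,0,0],[60,-15,0,0,0,0,0],[60,-15,0,0,0,0,0],[60,-8,0,5,0,0,0],[60,0,0,3,0,0,0],[60,0,0,3,0,0,0]]]'
python3 -m jog '[[[60,0,0,2,0,0,0],[60,0,0,2,0,0,0],[60,0,0,2,0,0,0],[60,0,0,2,0,0,0],[60,0,0,2,0,0,0],[60,0,0,0,0,0,0],[60,0,0,0,0,0,0],[60,0,0,0,0,0,0],[60,0,0,0,0,0,0],[60,0,0,0,0,0,0]]]'
python3 -c "
from h import *
go(.5,.054,.012,4.1)
s=snap('scene','s3.png');crop(s,'s3c.png',290,180,133,100,6)
for dy in(0,-.035,.035): print((w2pix(s,(.5,.055+dy,-.005))-[290,180])*6,(w2pix(s,(.5,.055+dy,.025))-[290,180])*6)"
```

```text
time: 6.13
tcp_pos: [0.5003, 0.054, 0.0056]
ee_rot: [0.0, 0.999, 0.036, 0.0]
wrist_force: [0.0, 0.2, 0.4]
gripper_width: 0.0602
grasp_force: 0.0
time: 6.97
tcp_pos: [0.5001, 0.0541, -0.0045]
ee_rot: [0.0, 0.999, 0.036, 0.0]
wrist_force: [-1.4, 0.0, 0.7]
gripper_width: 0.0598
grasp_force: 0.0
now [ 0.5001  0.0541 -0.0045] yaw 4.17 tilt [ 0. -0.] F [-1.4  0.   0.7] t 6.97 w 0.0598
tool shift now [ -0.1   0.1 -16.5] | after turn [ -0.1   0.1 -16.5] | rz 0.0012
[285.8051797  486.26825202] [287.96494367 427.00403861]
[232.21736839 543.13108709] [233.45311935 483.79614391]
[337.48743692 431.4055993 ] [340.49841338 372.25682268]
```

View pics/s3c.png

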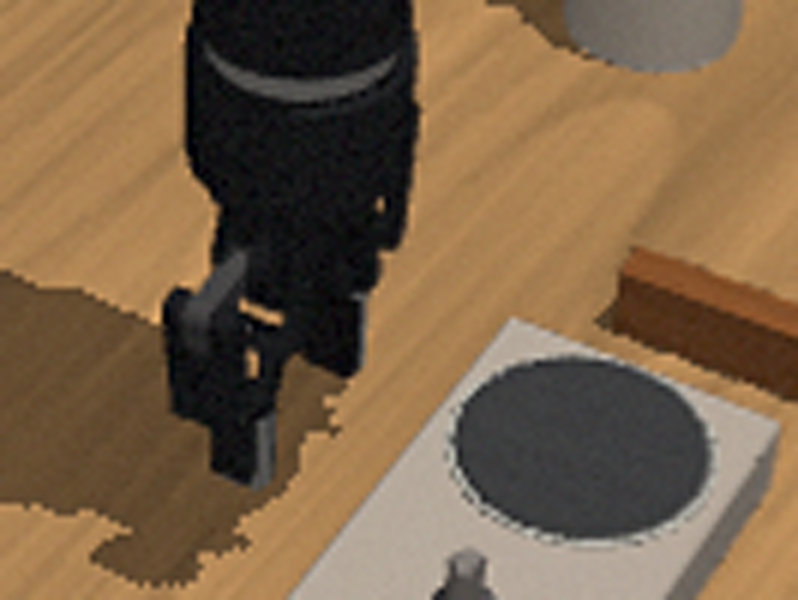

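The tips at crop (250,487) and (345,375) sit about 29 mm above the reported TCP height, so they are now about 25 mm up. I lower 8 mm and push.

```bash
python3 -m jog '[[[60,0,0,4,0,0,0],[60,0,0,4,0,0,0],[60,8,0,0,0,0,0],[60,8,0,0,0,0,0],[60,8,0,0,0,0,0],[60,6,0,0,0,0,0],[60,6,0,0,0,0,0],[60,6,0,0,0,0,0],[60,6,0,0,0,0,0],[60,6,0,0,0,0,0]]]'
python3 -c "
from h import *
go(.5,.054,.012,4.1)"
python3 -m jog '[[[60,6,0,0,0,0,0],[60,6,0,0,0,0,0],[60,5,0,0,0,0,0],[60,4,0,0,0,0,0],[60,3,0,0,0,0,0],[60,2,0,0,0,0,0],[60,2,0,0,0,0,0],[60,0,0,0,0,0,0],[60,0,0,0,0,0,0],[60,0,0,0,0,0,0]]]'
python3 -c "
from h import *
go(.5,.054,.012,4.1)"
```

```text
time: 7.85
tcp_pos: [0.5514, 0.058, -0.0131]
ee_rot: [0.0, 0.999, 0.036, -0.003]
wrist_force: [-5.6, -0.0, 5.0]
gripper_width: 0.0599
grasp_force: 3.1
now [ 0.5514  0.058  -0.0131] yaw 4.18 tilt [-0.005 -0.   ] F [-5.6 -0.   5. ] t 7.85 w 0.0599
tool shift now [-51.7   0.2 -24.8] | after turn [-51.6   0.3 -25.1] | rz 0.0013
time: 8.68
tcp_pos: [0.5822, 0.06, -0.0124]
ee_rot: [0.0, 0.999, 0.036, 0.0]
wrist_force: [-1.4, -0.2, -0.4]
gripper_width: 0.0599
grasp_force: 0.5
now [ 0.5822  0.06   -0.0124] yaw 4.17 tilt [0.001 0.   ] F [-1.4 -0.2 -0.4] t 8.68 w 0.0599
tool shift now [-82.4   0.  -24.5] | after turn [-82.4   0.1 -24.4] | rz 0.0013
```

```bash
python3 -m jog '[[[60,2,0,0,0,0,0],[60,2,0,0,0,0,0],[60,2,0,0,0,0,0],[60,2,0,0,0,0,0],[60,1,0,0,0,0,0],[60,1,0,0,0,0,0],[60,1,0,0,0,0,0],[60,1,0,0,0,0,0],[60,0,0,0,0,0,0],[60,0,0,0,0,0,0]]]'
python3 -m jog '[[[60,1,0,0,0,0,0],[60,1,0,0,0,0,0],[60,1,0,0,0,0,0],[60,0,0,0,0,0,0],[60,0,0,0,0,0,0],[60,0,0,0,0,0,0],[60,0,0,0,0,0,0],[60,0,0,0,0,0,0],[60,0,0,0,0,0,0],[60,0,0,0,0,0,0]]]'
python3 -c "
from h import *
go(.5,.054,.012,4.1)"
```

```text
time: 9.52
tcp_pos: [0.5929, 0.0609, -0.0124]
ee_rot: [0.0, 0.999, 0.036, -0.001]
wrist_force: [-5.0, -0.0, 3.7]
gripper_width: 0.0599
grasp_force: 2.6
time: 10.35
tcp_pos: [0.5956, 0.061, -0.0125]
ee_rot: [0.0, 0.999, 0.036, -0.001]
wrist_force: [-6.1, -0.2, 4.1]
gripper_width: 0.0598
grasp_force: 3.0
now [ 0.5956  0.061  -0.0125] yaw 4.17 tilt [-0.002 -0.   ] F [-6.1 -0.2  4.1] t 10.35 w 0.0598
tool shift now [-95.9   0.1 -24.3] | after turn [-95.8   0.2 -24.5] | rz 0.0013
```

```bash
python3 -m jog '[[[60,1,0,0,0,0,0],[60,1,0,0,0,0,0],[60,1,0,0,0,0,0],[60,1,0,0,0,0,0],[60,0,0,0,0,0,0],[60,0,0,0,0,0,0],[60,0,0,0,0,0,0],[60,0,0,0,0,0,0],[60,0,0,0,0,0,0],[60,0,0,0,0,0,0]]]'
python3 -c "
from h import *
go(.5,.054,.012,4.1)
s=snap('scene','s4.png');crop(s,'s4c.png',320,170,160,120,5)"
```

```text
time: 11.18
tcp_pos: [0.5953, 0.0611, -0.013]
ee_rot: [0.0, 0.999, 0.036, -0.005]
wrist_force: [-15.9, -1.9, 11.6]
gripper_width: 0.06
grasp_force: 7.5
now [ 0.5953  0.0611 -0.013 ] yaw 4.17 tilt [-0.009 -0.001] F [-15.9  -1.9  11.6] t 11.18 w 0.06
tool shift now [-95.7   0.1 -24.1] | after turn [-95.5   0.3 -25. ] | rz 0.0012
```

View pics/s4c.png

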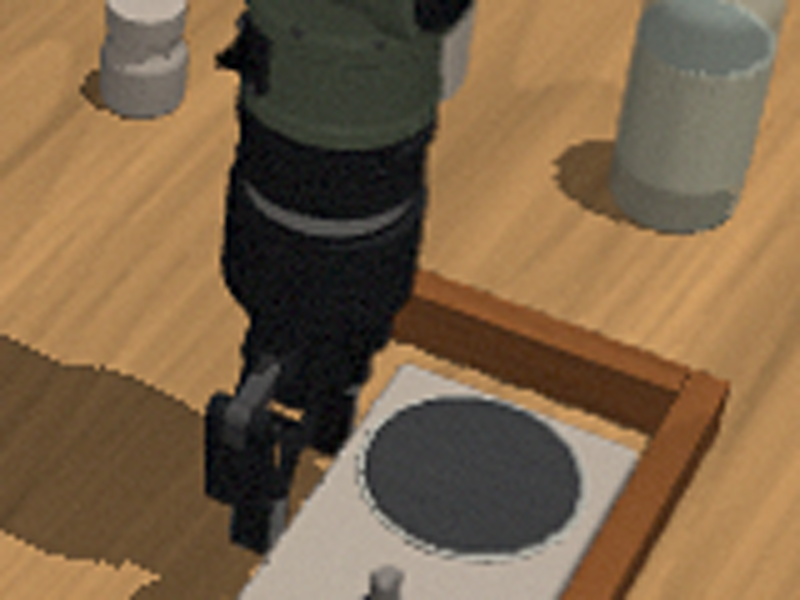

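The warmer stands against the far ledge: its right edge meets the ledge at crop (640,455), the force has climbed to 16 N with no further motion, and a gap to the left ledge remains. Next I move round to its right side.

```bash
python3 -m jog '[[[60,-14,0,0,0,0,0],[60,0,0,-25,0,0,0],[60,0,0,-25,0,0,0],[60,0,0,-25,0,0,0],[60,10,20,-25,0,0,0],[60,15,30,0,0,0,0],[60,15,30,0,0,0,0],[60,15,30,0,0,0,0],[60,15,30,0,0,0,0],[60,8,16,0,0,0,0]]]'
python3 -c "
from h import *
go(.674,-.089,-.012,4.1)"
```

```text
time: 12.07
tcp_pos: [0.6793, -0.0935, 0.0883]
ee_rot: [0.001, 0.999, 0.035, 0.002]
wrist_force: [0.1, 0.3, 0.9]
gripper_width: 0.0604
grasp_force: 0.0
now [ 0.6793 -0.0935  0.0883] yaw 4.03 tilt [ 0.005 -0.002] F [0.1 0.3 0.9] t 12.07 w 0.0604
tool shift now [ -5.4  -5.1 100.3] | after turn [ -4.9  -4.9 100.3] | rz -0.0013
```

```bash
python3 -m jog '[[[60,-5,-3,15,0,0,0],[60,0,0,20,0,0,0],[60,0,0,20,0,0,0],[60,0,0,20,0,0,0],[60,0,0,15,0,0,0],[60,0,0,10,0,0,0],[60,0,0,0,0,0,0],[60,0,-6,0,0,0,0],[60,0,-6,0,0,0,0],[60,0,-6,0,0,0,0]]]'
python3 -m jog '[[[60,0,-6,0,0,0,0],[60,0,-6,0,0,0,0],[60,0,-6,0,0,0,0],[60,0,-6,0,0,0,0],[60,0,-6,0,0,0,0],[60,0,-5,0,0,0,0],[60,0,-4,0,0,0,0],[60,0,-3,0,0,0,0],[60,0,-2,0,0,0,0],[60,0,0,0,0,0,0]]]'
python3 -c "
from h import *
go(.674,-.089,-.012,4.1)
s=readout.read_state()['tcp_pos'];d=s-[.7034,.2028,0];print('corner y',-.0715*d[0]+.9974*d[1])"
```

```text
time: 12.9
tcp_pos: [0.6706, -0.0685, -0.0111]
ee_rot: [0.0, 0.999, 0.036, 0.001]
wrist_force: [-0.9, 0.7, 0.4]
gripper_width: 0.0599
grasp_force: 0.0
time: 13.73
tcp_pos: [0.6672, -0.0258, -0.0112]
ee_rot: [0.001, 0.999, 0.036, 0.001]
wrist_force: [0.3, -4.5, 3.9]
gripper_width: 0.0604
grasp_force: 2.3
now [ 0.6672 -0.0258 -0.0112] yaw 4.17 tilt [ 0.002 -0.003] F [ 0.3 -4.5  3.9] t 13.73 w 0.0604
tool shift now [ 2.2 63.6  0.9] | after turn [ 2.2 63.6  0.8] | rz 0.0012
corner y -0.2253799065624781
```

```bash
python3 -m jog '[[[60,0,-2,0,0,0,0],[60,0,-2,0,0,0,0],[60,0,-2,0,0,0,0],[60,0,-1,0,0,0,0],[60,0,-1,0,0,0,0],[60,0,-1,0,0,0,0],[60,0,-1,0,0,0,0],[60,0,0,0,0,0,0],[60,0,0,0,0,0,0],[60,0,0,0,0,0,0]]]'
python3 -m jog '[[[60,0,-1,0,0,0,0],[60,0,-1,0,0,0,0],[60,0,-1,0,0,0,0],[60,0,0,0,0,0,0],[60,0,0,0,0,0,0],[60,0,0,0,0,0,0],[60,0,0,0,0,0,0],[60,0,0,0,0,0,0],[60,0,0,0,0,0,0],[60,0,0,0,0,0,0]]]'
python3 -c "
from h import *
s=readout.read_state()['tcp_pos'];d=s-[.7034,.2028,0];print('corner y',-.0715*d[0]+.9974*d[1])"
```

```text
time: 14.57
tcp_pos: [0.6665, -0.0166, -0.0113]
ee_rot: [0.002, 0.999, 0.036, 0.001]
wrist_force: [-0.5, -5.7, 4.8]
gripper_width: 0.0601
grasp_force: 3.1
time: 15.4
tcp_pos: [0.6663, -0.0136, -0.0113]
ee_rot: [0.002, 0.999, 0.036, 0.001]
wrist_force: [-0.3, -6.5, 3.9]
gripper_width: 0.0598
grasp_force: 3.2
corner y -0.2131923588082701
```

```bash
python3 -m jog '[[[60,0,-1,0,0,0,0],[60,0,-1,0,0,0,0],[60,0,-1,0,0,0,0],[60,0,-1,0,0,0,0],[60,0,-1,0,0,0,0],[60,0,0,0,0,0,0],[60,0,0,0,0,0,0],[60,0,0,0,0,0,0],[60,0,0,0,0,0,0],[60,0,0,0,0,0,0]]]'
python3 -c "
from h import *
s=readout.read_state()['tcp_pos'];d=s-[.7034,.2028,0];print('corner y',-.0715*d[0]+.9974*d[1])"
```

```text
time: 16.23
tcp_pos: [0.6662, -0.0133, -0.0109]
ee_rot: [0.006, 0.999, 0.035, 0.001]
wrist_force: [-0.9, -17.5, 5.9]
gripper_width: 0.0602
grasp_force: 8.5
corner y -0.2128415661132736
```

The warmer is seated against both ledges by touch: 16 N at the far one, 17 N at the left. I rise, turn towards the knob and take pictures for measurement.

```bash
python3 -m jog '[[[85,0,12,0,0,0,0],[85,0,0,-30,0,0,0.1],[85,0,0,-30,0,0,0.1],[85,0,0,-30,0,0,0.1],[85,0,0,-30,0,0,0.1],[85,0,0,0,0,0,0.12],[85,0,0,0,0,0,0.12],[85,0,0,0,0,0,0.12],[85,0,0,0,0,0,0.12],[85,0,0,0,0,0,0.12]]]'
python3 -c "
from h import *
go(.519,-.336,.1,-59)"
```

```text
time: 17.07
tcp_pos: [0.5906, -0.2089, 0.1085]
ee_rot: [-0.087, 0.959, -0.271, -0.007]
wrist_force: [0.5, -0.1, -0.2]
gripper_width: 0.0848
grasp_force: 0.0
now [ 0.5906 -0.2089  0.1085] yaw -31.25 tilt [0.034 0.17 ] F [ 0.5 -0.1 -0.2] t 17.07 w 0.0848
tool shift now [  5.3 145.2 -15.8] | after turn [ 72.1 126.8   8.5] | rz 0.4844
```

```bash
python3 -m jog '[[[85,0,0,0,0,0,0],[85,0,0,0,0,0,0],[85,0,0,0,0,0,0],[85,0,0,0,0,0,0],[85,0,0,0,0,0,0],[85,0,0,0,0,0,0],[85,0,0,0,0,0,0],[85,0,0,0,0,0,0],[85,0,0,0,0,0,0],[85,0,0,0,0,0,0]]]'
python3 -c "
from h import *
print(np.round(readout.read_state()['q'],3))
go(.519,-.336,.1,-59)"
```

```text
time: 17.9
tcp_pos: [0.5908, -0.2083, 0.1081]
ee_rot: [-0.086, 0.959, -0.269, -0.007]
wrist_force: [-0.8, 0.2, -0.5]
gripper_width: 0.0845
grasp_force: 0.0
[-0.544  0.572 -0.062  0.997  0.161  3.141]
now [ 0.5908 -0.2083  0.1081] yaw -31.1 tilt [0.032 0.168] F [-0.8  0.2 -0.5] t 17.9 w 0.0845
tool shift now [  4.9 145.8 -15.8] | after turn [ 72.5 127.3   8.1] | rz 0.487
```

```bash
cat >> h.py <<'E'
def level(yaw=None):
    from scipy.spatial.transform import Rotation as R
    q=readout.read_state()['ee_rot'];r=R.from_quat([*q[1:],q[0]]);M=r.as_matrix()
    t=np.arctan2(M[1,0],M[0,0]) if yaw is None else np.radians(yaw)
    Mt=np.array([[np.cos(t),np.sin(t),0],[np.sin(t),-np.cos(t),0],[0,0,-1]])
    print('level rotvec',np.round(R.from_matrix(M.T@Mt).as_rotvec(),4))
E
python3 -c "
from h import *
level();level(-45);level(-20)"
```

```text
level rotvec [-0.1615  0.0598 -0.0048]
level rotvec [-0.1534  0.0791  0.2372]
level rotvec [-0.1668  0.044  -0.198 ]
```

```bash
python3 -m jog '[[[85,0,0,0,-0.056,0.015,-0.066],[85,0,0,0,-0.056,0.015,-0.066],[85,0,0,0,-0.056,0.015,-0.066],[85,0,0,0,0,0,-0.12],[85,0,0,0,0,0,-0.12],[85,0,0,0,0,0,-0.12],[85,0,0,0,0,0,-0.12],[85,0,0,0,0,0,-0.12],[85,0,0,0,0,0,-0.12],[85,0,0,0,0,0,-0.12]]]'
python3 -m jog '[[[85,0,0,0,0,0,-0.12],[85,0,0,0,0,0,-0.12],[85,0,0,0,0,0,-0.12],[85,0,0,0,0,0,-0.12],[85,0,0,0,0,0,-0.12],[85,0,0,0,0,0,-0.12],[85,0,0,0,0,0,-0.12],[85,0,0,0,0,0,-0.12],[85,0,0,0,0,0,-0.12],[85,0,0,0,0,0,-0.12]]]'
python3 -c "
from h import *
go(.519,-.336,.1,121);level(121)
ims=[snapshot('top') for _ in range(4)];s=dict(ims[0]);s['img']=np.mean([i['img'] for i in ims],0).round().astype('u1');np.save('pics/t5.npy',s,allow_pickle=True)
ims=[snapshot('scene') for _ in range(4)];b=dict(ims[0]);b['img']=np.mean([i['img'] for i in ims],0).round().astype('u1');np.save('pics/s5.npy',b,allow_pickle=True)
print(w2pix(s,(.6615,.0612,.062)),w2pix(b,(.6615,.0612,.062)))
def c(i,u,v,w,h,W,H): return cv2.resize(i[v:v+h,u:u+w,::-1],(W,H),interpolation=cv2.INTER_CUBIC)
p=w2pix(s,(.6615,.0612,.062)).round().astype(int);q=w2pix(b,(.6615,.0612,.062)).round().astype(int)
A=np.hstack([c(s['img'],p[0]-12,p[1]-12,24,24,300,300),c(b['img'],q[0]-12,q[1]-12,24,24,300,300)])
B=np.hstack([c(s['img'],235,130,120,90,400,300),c(b['img'],320,200,160,120,400,300)])
cv2.imwrite('pics/m.png',np.vstack([np.hstack([A,np.zeros((300,200,3),'u1')]),B]));print(p,q)"
```

```text
time: 18.73
tcp_pos: [0.5908, -0.2085, 0.1081]
ee_rot: [0.001, 0.969, 0.246, 0.0]
wrist_force: [-0.1, -0.9, -0.3]
gripper_width: 0.0848
grasp_force: 0.0
time: 19.57
tcp_pos: [0.5907, -0.2086, 0.1081]
ee_rot: [0.001, 0.661, 0.75, -0.0]
wrist_force: [-0.4, 0.0, -0.4]
gripper_width: 0.0848
grasp_force: 0.0
now [ 0.5907 -0.2086  0.1081] yaw 97.19 tilt [ 0.    -0.001] F [-0.4  0.  -0.4] t 19.57 w 0.0848
tool shift now [-117.4  -87.1    8.3] | after turn [ -72.3 -127.1    8.1] | rz -0.4155
level rotvec [-0.      0.0015 -0.4155]
[298.18348166 163.56463071] [408.06600018 268.12663835]
[298 164] [408 268]
```

View pics/m.png

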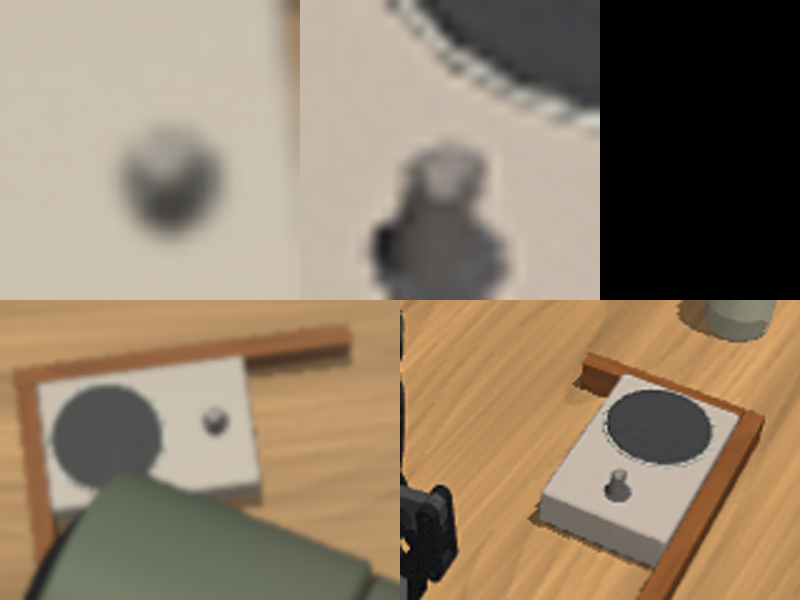

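The picture shows the warmer square and flush in the corner on both sides, and the stem top at top (299,164.4) and scene (408,269). I move on to the knob: first a light squeeze along its bar to centre it, with a stem angle fit alongside.

```bash
python3 -m jog '[[[85,0,0,0,0,0,-0.104],[85,0,0,0,0,0,-0.104],[85,0,0,0,0,0,-0.104],[85,0,0,0,0,0,-0.104],[85,-18,-32,0,0,0,0],[85,-18,-32,0,0,0,0],[85,-18,-32,0,0,0,0],[85,-18,-31,0,0,0,0],[85,0,0,25,0,0,0],[85,0,0,25,0,0,0]]]' 20
cat > fit.py <<'E'
from h import *
from scipy.ndimage import gaussian_filter
def D(c,th,z):
    a=np.linspace(-np.pi,np.pi,73);x=np.minimum(7*np.cos(a),3.6);y=7*np.sin(a);t=np.radians(th)
    return [(c[0]+(x[i]*np.cos(t)-y[i]*np.sin(t))/1e3,c[1]+(x[i]*np.sin(t)+y[i]*np.cos(t))/1e3,z) for i in range(len(a))]
S=8
def render(s,c,th,box):
    u0,v0,w,h=box
    P=lambda L:np.array([((w2pix(s,p)-[u0,v0]+.5)*S) for p in L]).astype(np.float32)
    t=P(D(c,th,.062));b=P(D(c,th,.050))
    T=np.zeros((h*S,w*S),np.float32);B=T.copy()
    cv2.fillPoly(T,[t.round().astype(int)],1);cv2.fillConvexPoly(B,cv2.convexHull(np.vstack([t,b])).round().astype(int),1)
    f=lambda m:cv2.resize(gaussian_filter(m,.6*S),(w,h),interpolation=cv2.INTER_AREA).ravel()
    T,B=f(T),f(B);return np.stack([T,B-T,np.ones_like(T)],1)
from scipy.optimize import minimize
def run(fn,nm,b0,off,w,h):
    s=np.load(fn,allow_pickle=True).item();p=w2pix(s,(.66,.0605,.062)).round().astype(int);box=(p[0]+off[0],p[1]+off[1],w,h)
    I=s['img'][box[1]:box[1]+h,box[0]:box[0]+w].mean(2).ravel()
    def cost(c,th):
        A=render(s,c,th,box);k,*_=np.linalg.lstsq(A,I,rcond=None);return ((A@k-I)**2).mean(),k
    for th in range(-32,45,8):
        best=None
        for c0 in ((.66,.0605),):
            r=minimize(lambda q:cost(q/1e3,th)[0],np.array(c0)*1e3,method='Nelder-Mead',options=dict(initial_simplex=np.array([c0,(c0[0]+.002,c0[1]),(c0[0],c0[1]+.002)])*1e3,xatol=.1,fatol=.05,maxiter=60))
        print(nm,th,round(r.fun,2),np.round(r.x,1),cost(r.x/1e3,th)[1].round())
    print(I.reshape(h,w).round().astype(int))
run('pics/t5.npy','top',0,(-5,-5),12,9)
run('pics/s5.npy','scene',0,(-5,-4),12,9)
E
python3 fit.py; python3 -c "
from h import *
go(.519,-.336,0,121);level(121)"
```

```text
time: 20.8
tcp_pos: [0.5187, -0.339, 0.0596]
ee_rot: [0.003, 0.497, 0.868, -0.001]
wrist_force: [0.4, 0.2, -0.1]
gripper_width: 0.0849
grasp_force: 0.0
top -32 182.98 [660.1  58.3] [ -46. -151.  182.]
top -24 179.18 [660.2  58.8] [ -44. -151.  182.]
top -16 171.66 [659.3  58.8] [ -52. -159.  182.]
top -8 166.1 [659.2  58.5] [ -54. -162.  182.]
top 0 162.54 [659.1  58.8] [ -55. -162.  182.]
top 8 163.44 [659.2  58.8] [ -54. -161.  182.]
top 16 163.7 [659.3  58.8] [ -53. -160.  182.]
top 24 162.11 [659.1  58.8] [ -54. -163.  182.]
top 32 169.13 [659.4  59.1] [ -51. -161.  182.]
top 40 165.33 [659.   58.8] [ -54. -167.  182.]
[[190 190 191 190 190 190 190 190 190 190 190 190]
 [190 190 190 190 190 190 190 190 190 190 190 190]
 [191 190 190 190 188 184 184 184 186 189 190 190]
 [190 190 189 186 179 166 163 165 170 182 189 190]
 [190 189 184 173 169 159 154 153 152 165 181 188]
 [190 188 176 155 155 157 153 143 127 134 159 183]
 [190 185 165 134 131 144 141 121 102 110 143 180]
 [190 184 162 124 107 112 108  93  85 102 138 179]
 [190 186 168 130 103  85  77  74  81 107 143 180]]
scene -32
[... 449 characters left out ...]
.6  57.5] [ -63. -130.  184.]
[[183 183 184 184 183 185 184 185 185 187 181 162]
 [184 184 185 184 183 184 185 184 184 183 185 187]
 [183 183 183 184 185 183 184 184 186 184 184 184]
 [184 183 185 183 177 160 162 173 183 186 183 185]
 [182 185 177 144 126 136 138 134 151 187 184 183]
 [184 180 138 106 139 139 139 126 120 188 186 184]
 [186 180 138  91 132 142 128 105 132 189 184 183]
 [186 177 107  73 107 126 111  92 140 189 186 184]
 [187 171  83  72  80  84  82 107 170 188 186 185]]
now [ 0.5187 -0.339   0.0596] yaw 120.41 tilt [ 0.004 -0.005] F [ 0.4  0.2 -0.1] t 20.8 w 0.0849
tool shift now [ 2.8  1.7 59.6] | after turn [ 2.4  1.8 59.6] | rz -0.0104
level rotvec [ 0.0012  0.0064 -0.0104]
```

```bash
python3 -m jog '[[[85,2.6,1.7,15,0,0,-0.01],[85,0,0,15,0,0,0],[85,0,0,15,0,0,0],[85,0,0,10,0,0,0],[85,0,0,5,0,0,0],[70,0,0,0,0,0,0],[60,0,0,0,0,0,0],[50,0,0,0,0,0,0],[45,0,0,0,0,0,0],[42,0,0,0,0,0,0]]]' 20
python3 -m jog '[[[40,0,0,0,0,0,0],[40,0,0,0,0,0,0],[40,0,0,0,0,0,0],[40,0,0,0,0,0,0],[70,0,0,0,0,0,0],[80,0,0,0,0,0,0],[80,0,0,-30,0,0,0],[80,0,0,-30,0,0,-0.12],[70,0,0,0,0,0,-0.12],[60,0,0,0,0,0,-0.12]]]' 20
python3 -c "
from h import *
go(.519,-.336,0,121);level(121)"
```

```text
time: 21.63
tcp_pos: [0.5191, -0.333, -0.0005]
ee_rot: [0.002, 0.49, 0.871, -0.001]
wrist_force: [-1.1, 0.3, 4.1]
gripper_width: 0.0432
grasp_force: 20.2
time: 22.47
tcp_pos: [0.52, -0.3334, 0.0605]
ee_rot: [0.002, 0.324, 0.946, -0.001]
wrist_force: [-0.1, 0.2, -1.3]
gripper_width: 0.0605
grasp_force: 0.0
now [ 0.52   -0.3334  0.0605] yaw 142.24 tilt [ 0.004 -0.004] F [-0.1  0.2 -1.3] t 22.47 w 0.0605
tool shift now [-0.5 -2.6 60.5] | after turn [-1.8 -2.2 60.5] | rz 0.3706
level rotvec [1.000e-04 5.700e-03 3.706e-01]
```

```bash
python3 -m jog '[[[50,0,0,0,0,0.005,-0.12],[50,0,0,0,0,0,-0.12],[50,0,0,0,0,0,-0.12],[50,0,0,0,0,0,-0.12],[50,0,0,0,0,0,-0.12],[50,0,0,0,0,0,-0.12],[50,0,0,0,0,0,-0.12],[50,0,0,0,0,0,-0.12],[50,0,0,0,0,0,-0.12],[50,0,0,0,0,0,-0.12]]]'
python3 -c "
from h import *
go(.5191,-.333,.006,-148.7);level(-148.7);print(readout.read_state()['q'].round(2))"
```

```text
time: 23.3
tcp_pos: [0.5183, -0.332, 0.0579]
ee_rot: [-0.002, -0.267, 0.964, 0.001]
wrist_force: [-0.5, -0.0, -0.3]
gripper_width: 0.0501
grasp_force: 0.0
now [ 0.5183 -0.332   0.0579] yaw -149.01 tilt [-0.004  0.002] F [-0.5 -0.  -0.3] t 23.3 w 0.0501
tool shift now [-0.3 -1.5 51.9] | after turn [-0.2 -1.3 51.9] | rz -0.0055
level rotvec [ 0.0036 -0.0025 -0.0055]
[-0.69  0.57 -0.19  0.81 -0.   -1.23]
```

```bash
python3 -m jog '[[[50,-0.2,-1.3,15,0.0036,-0.0025,-0.0055],[50,0,0,15,0,0,0],[50,0,0,12,0,0,0],[50,0,0,7,0,0,0],[50,0,0,3,0,0,0],[35,0,0,0,0,0,0],[20,0,0,0,0,0,0],[10,0,0,0,0,0,0],[8,0,0,0,0,0,0],[8,0,0,0,0,0,0]]]' 60
python3 -c "
from h import *
go(.5191,-.333,.006,-148.7)"
```

```text
time: 24.13
tcp_pos: [0.5199, -0.3339, 0.0071]
ee_rot: [0.001, -0.267, 0.964, -0.001]
wrist_force: [0.5, -1.0, 1.9]
gripper_width: 0.0112
grasp_force: 58.7
now [ 0.5199 -0.3339  0.0071] yaw -149.04 tilt [ 0.002 -0.002] F [ 0.5 -1.   1.9] t 24.13 w 0.0112
tool shift now [0.2 1.1 1.1] | after turn [0.2 1.1 1.1] | rz -0.006
```

```bash
python3 -m jog '[[[8,0,0,-15,0,0,0],[8,0,0,-25,0,0,0],[8,0,0,-30,0,0,0],[8,0,0,-30,0,0,0.06],[8,0,0,0,0,0,0.06],[8,0,0,0,0,0,0.06],[8,0,0,0,0,0,0.06],[8,0,0,0,0,0,0.06],[8,0,0,0,0,0,0.06],[8,0,0,0,0,0,0]]]' 60
python3 -c "
from h import *
go(.6615,.0607,.107,-170);level(-170)"
```

```text
time: 24.97
tcp_pos: [0.5192, -0.3331, 0.1065]
ee_rot: [0.0, -0.09, 0.996, -0.0]
wrist_force: [0.7, -0.3, -0.4]
gripper_width: 0.0115
grasp_force: 58.7
now [ 0.5192 -0.3331  0.1065] yaw -169.72 tilt [ 0. -0.] F [ 0.7 -0.3 -0.4] t 24.97 w 0.0115
tool shift now [-210.3  362.1   -0.7] | after turn [-208.6  363.1   -0.5] | rz 0.0049
level rotvec [-0.0005  0.0004  0.0049]
```

```bash
python3 -m jog '[[[8,-10,18,0,0,0,0],[8,-20,34,0,0,0,0],[8,-20,34,0,0,0,0],[8,-20,34,0,0,0,0],[8,-20,34,0,0,0,0],[8,-20,34,0,0,0,0],[8,-20,34,0,0,0,0],[8,-20,34,0,0,0,0],[8,-20,34,0,0,0,0],[8,-18,32,0,0,0,0]]]'
python3 -m jog '[[[8,-14,24,0,0,0,0],[8,-8,15,0,0,0,0],[8,0,0,0,0,0,0],[8,0,0,0,0,0,0],[8,0,0,0,0,0,0],[8,0,0,0,0,0,0],[8,0,0,0,0,0,0],[8,0,0,0,0,0,0],[8,0,0,0,0,0,0],[8,0,0,0,0,0,0]]]'
python3 -c "
from h import *
go(.6615,.0607,.080,-170);level(-170)"
```

```text
time: 25.8
tcp_pos: [0.6469, 0.0196, 0.1064]
ee_rot: [0.0, -0.091, 0.996, -0.0]
wrist_force: [0.8, -0.4, -0.6]
gripper_width: 0.0113
grasp_force: 58.8
time: 26.63
tcp_pos: [0.661, 0.059, 0.1062]
ee_rot: [0.0, -0.09, 0.996, -0.0]
wrist_force: [0.1, 0.1, -0.5]
gripper_width: 0.0112
grasp_force: 58.8
now [0.661  0.059  0.1062] yaw -169.71 tilt [ 0.    -0.001] F [ 0.1  0.1 -0.5] t 26.63 w 0.0112
tool shift now [-0.8  1.6 26.2] | after turn [-0.8  1.6 26.2] | rz 0.005
level rotvec [-0.0006  0.0003  0.005 ]
```

```bash
python3 -m jog '[[[8,-0.8,1.6,10,0,0,0],[8,0,0,10,0,0,0],[8,0,0,8,0,0,0],[8,0,0,4,0,0,0],[8,0,0,2,0,0,0],[8,0,0,2,0,0,0],[8,0,0,2,0,0,0],[8,0,0,1,0,0,0],[8,0,0,0,0,0,0],[8,0,0,0,0,0,0]]]'
python3 -c "
from h import *
go(.6615,.0607,.067,-170);print(readout.read_state()['ft_torque'].round(2))"
```

```text
time: 27.47
tcp_pos: [0.6617, 0.0613, 0.0674]
ee_rot: [0.0, -0.09, 0.996, -0.0]
wrist_force: [0.8, -0.2, -0.3]
gripper_width: 0.0114
grasp_force: 58.8
now [0.6617 0.0613 0.0674] yaw -169.67 tilt [ 0.001 -0.001] F [ 0.8 -0.2 -0.3] t 27.47 w 0.0114
tool shift now [ 0.3 -0.5  0.4] | after turn [ 0.3 -0.5  0.4] | rz 0.0058
[-0.02  0.06 -0.05]
```

```bash
python3 -m jog '[[[8,0,0,1,0,0,0],[8,0,0,1,0,0,0],[8,0,0,1,0,0,0],[8,0,0,1,0,0,0],[8,0,0,1,0,0,0],[8,0,0,0,0,0,0],[8,0,0,0,0,0,0],[8,0,0,0,0,0,0],[8,0,0,0,0,0,0],[8,0,0,0,0,0,0]]]'
python3 -c "
from h import *
go(.6615,.0607,.067,-170);print(readout.read_state()['ft_torque'].round(2))"
```

```text
time: 28.3
tcp_pos: [0.6616, 0.0613, 0.0621]
ee_rot: [0.0, -0.09, 0.996, -0.0]
wrist_force: [1.1, 0.3, -1.4]
gripper_width: 0.0113
grasp_force: 58.7
now [0.6616 0.0613 0.0621] yaw -169.66 tilt [ 0.    -0.001] F [ 1.1  0.3 -1.4] t 28.3 w 0.0113
tool shift now [ 0.2 -0.6 -4.9] | after turn [ 0.2 -0.6 -4.9] | rz 0.0059
[-0.03 -0.22 -0.  ]
```

The knob's underside is 7 mm below the stem top with no resistance, so the socket has taken the stem. I keep pressing.

```bash
python3 -m jog '[[[8,0,0,1,0,0,0],[8,0,0,1,0,0,0],[8,0,0,1,0,0,0],[8,0,0,1,0,0,0],[8,0,0,1,0,0,0],[8,0,0,1,0,0,0],[8,0,0,1,0,0,0],[8,0,0,0,0,0,0],[8,0,0,0,0,0,0],[8,0,0,0,0,0,0]]]' 100
python3 -c "
from h import *
go(.6615,.0607,.067,-170);print(readout.read_state()['ft_torque'].round(2))"
```

```text
time: 29.13
tcp_pos: [0.6616, 0.0613, 0.0551]
ee_rot: [0.0, -0.09, 0.996, -0.0]
wrist_force: [0.9, 0.2, 0.1]
gripper_width: 0.0099
grasp_force: 89.2
now [0.6616 0.0613 0.0551] yaw -169.67 tilt [ 0.    -0.001] F [0.9 0.2 0.1] t 29.13 w 0.0099
tool shift now [  0.2  -0.5 -11.9] | after turn [  0.2  -0.5 -11.9] | rz 0.0058
[-0.05 -0.28  0.05]
```

```bash
python3 -m jog '[[[8,0,0,1,0,0,0],[8,0,0,1,0,0,0],[8,0,0,1,0,0,0],[8,0,0,0,0,0,0],[8,0,0,0,0,0,0],[8,0,0,0,0,0,0],[8,0,0,0,0,0,0],[8,0,0,0,0,0,0],[8,0,0,0,0,0,0],[8,0,0,0,0,0,0]]]' 100
python3 -c "
from h import *
print(readout.read_state()['ft_torque'].round(2))"
python3 -m jog '[[[8,0,0,1,0,0,0],[8,0,0,1,0,0,0],[8,0,0,0,0,0,0],[8,0,0,0,0,0,0],[8,0,0,0,0,0,0],[8,0,0,0,0,0,0],[8,0,0,0,0,0,0],[8,0,0,0,0,0,0],[8,0,0,0,0,0,0],[8,0,0,0,0,0,0]]]' 100
python3 -c "
from h import *
print(readout.read_state()['ft_torque'].round(2))"
```

```text
time: 29.97
tcp_pos: [0.6618, 0.0613, 0.0524]
ee_rot: [0.0, -0.09, 0.996, -0.0]
wrist_force: [1.1, -0.3, 4.3]
gripper_width: 0.0095
grasp_force: 89.9
[-0.    0.03 -0.03]
time: 30.8
tcp_pos: [0.6619, 0.0613, 0.0507]
ee_rot: [0.001, -0.09, 0.996, -0.0]
wrist_force: [-1.0, -0.9, 7.0]
gripper_width: 0.0099
grasp_force: 90.2
[-0.01  0.11  0.05]
```

The force follows the spring curve (4.3, then 7 N). I press on to the bottom stop.

```bash
python3 -m jog '[[[8,0,0,1,0,0,0],[8,0,0,1,0,0,0],[8,0,0,0.5,0,0,0],[8,0,0,0,0,0,0],[8,0,0,0,0,0,0],[8,0,0,0,0,0,0],[8,0,0,0,0,0,0],[8,0,0,0,0,0,0],[8,0,0,0,0,0,0],[8,0,0,0,0,0,0]]]' 100
python3 -m jog '[[[8,0,0,1,0,0,0],[8,0,0,0.5,0,0,0],[8,0,0,0,0,0,0],[8,0,0,0,0,0,0],[8,0,0,0,0,0,0],[8,0,0,0,0,0,0],[8,0,0,0,0,0,0],[8,0,0,0,0,0,0],[8,0,0,0,0,0,0],[8,0,0,0,0,0,0]]]' 100
python3 -c "
from h import *
go(.6615,.0607,.067,-170);print(readout.read_state()['ft_torque'].round(2))"
```

```text
time: 31.63
tcp_pos: [0.6623, 0.0613, 0.0498]
ee_rot: [0.001, -0.09, 0.996, -0.0]
wrist_force: [-3.4, -0.6, 15.6]
gripper_width: 0.0097
grasp_force: 91.2
time: 32.47
tcp_pos: [0.6626, 0.0613, 0.0496]
ee_rot: [0.002, -0.09, 0.996, -0.0]
wrist_force: [-5.6, -0.4, 21.1]
gripper_width: 0.0098
grasp_force: 92.1
now [0.6626 0.0613 0.0496] yaw -169.66 tilt [ 0.004 -0.001] F [-5.6 -0.4 21.1] t 32.47 w 0.0098
tool shift now [  1.2  -0.4 -17.4] | after turn [  1.2  -0.4 -17.4] | rz 0.0059
[0.01 1.25 0.01]
```

```bash
python3 -c "
from h import *
b=np.load('pics/s5.npy',allow_pickle=True).item()['img'];n=snapshot('scene')['img']
g=lambda i,r:cv2.cvtColor(i,cv2.COLOR_RGB2GRAY)[r[1]:r[3],r[0]:r[2]].astype(np.float32)
for r in((370,275,398,300),(405,290,440,315)):
    B=g(b,r);N=g(n,(r[0]-5,r[1]-5,r[2]+5,r[3]+5));m=cv2.matchTemplate(N,B,cv2.TM_CCOEFF_NORMED);_,v,_,p=cv2.minMaxLoc(m);print(r,'shift px',p[0]-5,p[1]-5,round(v,3))
"
```

```text
(370, 275, 398, 300) shift px -5 4 0.309
(405, 290, 440, 315) shift px 0 0 0.997
```

The warmer's front right corner has not shifted (match 0.997); the other patch is shadowed by the arm. I hand in.

```bash
python3 -c "
from h import *
print(order.close_job())"
```

```text
the job is handed in; nothing more can be done
None
```

I handed the job in at about 32.5 s with the warmer flush in its corner and the knob home on the stem, held pressed at the bottom stop with about 21 N; the hand-in returned no verdict.

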